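# Mount the horn stake in the keyed stake holder

### The job

Take the horn stake out of the slanted wooden rack, lower its shank into the bore of the stake holder and turn it until its key finds the keyway and it drops fully home, collar flat on the rim. Then let go of it and swing the holder's clamp lever all the way round to its locked end. Leave the other stakes and everything else on the bench where they are.

Things in the scene. Friction and masses are not known exactly. Their poses are not given: they have to be found in the camera images.
- horn_stake: Bright steel horn stake: small anvil head on a round shank, 0.7 to 0.9 kg, balanced about the shank. Origin on the shank axis at the underside of its collar (44 mm diameter, z 0 to 8 mm); z runs up the axis to the head, -x to the horn tip. Neck 26 mm diameter, z 8 to 28 mm. It starts in any of the rack's three places, leaning 30 degrees, horn downhill, collar on the board, shank in a loose hole.
- stake_head (a point): Centre of the stake's head block, 40 mm above its origin on the axis (axes as the stake). The block has flat parallel sides 32 mm apart (y), is 44 mm long (x) and spans z 28 to 52 mm of the stake: good to grip across y. The round tapering horn reaches x = -82 mm; the flat heel, 32 mm wide and 12 mm thick, its top flush with the block's, reaches x = 58 mm.
- shank_tip (a point): Lower end of the stake's shank, on the axis, 50 mm below the origin; axes as the stake. Shank 24 mm diameter, chamfered 2.5 mm at the end. A straight key 8 mm wide stands 6 mm proud of it on the +x side (opposite the horn), from the collar down to 36 mm below the origin; the last 14 mm of shank is plain round. Draw the stake at least 60 mm along its own z to clear the rack.
- stake_rack: Wooden rack fixed to the bench, 346 mm wide (y), 140 mm deep, 130 mm high. Origin: on the bench under the board's middle. Its 18 mm board slants 30 degrees, low edge at -x (towards the robot); its upper face is 100 mm above the origin there. Three places at y = -100, 0 and 100 mm hold the three stakes in any order, square to the board, tops leaning to -x.
- dome_stake: Another stake in the rack, same shank and collar, with a mushroom head 52 mm across and domed on top, top 59 mm above its origin (collar underside). Bystander.
- flat_stake: Another stake in the rack, same shank and collar, with a square flat head 46 x 46 mm, top 50 mm above its origin (collar underside). Bystander.
- stake_holder: Dark steel stake holder, fixed: foot 124 mm diameter, column 74 mm diameter, 106 mm high. Origin: centre of the foot, on the bench; z up. In it a bright steel sleeve, 60 mm diameter, stands 6 mm higher. The last user left the sleeve with its keyway pointing anywhere within 30 degrees either side of the holder's +x (horn then near -x). No reading gives it: see or feel it. It does not turn.
- bore_mouth (a point): Centre of the bore at the sleeve's top face (rim), 112 mm above the bench; the stake is home when its origin is here. Upright bore 26.5 mm diameter, 67 mm deep, no chamfer. One keyway 11 mm wide, cut to 21 mm from the axis, runs from the rim down the full depth. At a wrong angle the stake stands with its key on the rim, origin 36 mm above it; within about 5 degrees of the keyway it drops.
- clamp_lever (a joint): Angle of the clamp lever about the holder's upright axis, rad. 0 is fully open; it grows counter-clockwise from above to a stop at 1.05, locked. Starts between 0 and 0.2, stays where left, needs about 2 N at the knob. At 0 it points 60 degrees from the holder's +x (towards its +y), at 1.05 120 degrees: the knob is pulled from the far side towards the robot's side.
- clamp_knob (a point): Centre of the black ball knob, 30 mm diameter, at the end of the clamp lever: 118 mm from the holder's axis and 95 mm above the bench. A steel arm 12 mm thick runs from it, sloping down, to a ring round the column.
- raising_hammer: Hammer with a steel head and wooden handle 266 mm long overall, lying flat, head to +x, 29 mm high. Bystander.
- mallet: Wooden mallet lying flat, 250 mm long, head 60 mm diameter and 120 mm long. Bystander.
- silver_bowl: Open metal bowl, 140 mm diameter, 55 mm high. Bystander.
- beaker: Metal beaker, 68 mm diameter, 85 mm high. Bystander.
- candlestick: Brass candlestick, 84 mm foot, 155 mm high. Bystander.
Not all that is in view belongs to the job. Leave any green or red look-alike of the stake_holder alone. What is shaped like the horn_stake but red is not meant.

How it is judged (in metres and radians):
On the way, in this order (a step that is already met when the one before it is completed fails the run):
1. the horn stake is fully home in the holder (collar within 3 mm of the rim) while the clamp lever is still open (z of horn_stake in the frame of bore_mouth below 0.003 m and horizontal distance between horn_stake and bore_mouth below 0.004 m and angle between horn_stake's own z axis and vertical below 0.06 rad and value of joint clamp_lever below 0.5 rad), for 0.1 s.
2. the clamp lever is swung to its locked end (value of joint clamp_lever above 0.95 rad), for 0.1 s.
At the end, for the whole second after the job is handed in: The horn stake stands at rest in the holder's bore, its collar within 3 mm of the rim, centred within 4 mm and upright within 0.06 rad, released, and the clamp lever is within 0.1 rad of its locked end (above 0.95 rad) (z of horn_stake in the frame of bore_mouth below 0.003 m and horizontal distance between horn_stake and bore_mouth below 0.004 m and angle between horn_stake's own z axis and vertical below 0.06 rad and value of joint clamp_lever above 0.95 rad and linear speed of horn_stake below 0.02 m/s); the robot touches nothing.
It fails at once if another stake in the rack moved more than 25 mm (distance of any of dome_stake, flat_stake from where it was at the start of the episode above 0.025 m).
It fails at once if a bystander on the bench moved more than 30 mm (distance of any of raising_hammer, mallet, silver_bowl, beaker, candlestick from where it was at the start of the episode above 0.03 m).
It also fails if it takes over 58 s, if anything falls off the work surface, if the arm or the gripper's body presses on something with over 40 N, if the wrist force passes 120 N, or if a joint passes its speed limit or range.

### The arm

A 7-joint arm with a two-finger parallel gripper is mounted at the origin on the work surface. World frame = base frame: x ahead of the robot, y to its left, z up, the work surface at z = 0. Lengths are in mm, angles in degrees, forces in N, time in s.
With the tool pointing down it reaches from about 400 to 925 mm from the base axis. Payload 5.6 kg.
Tool frame: the origin (TCP) lies midway between the tips of the shut fingers; the grasp point (between the pads) lies 19 mm behind it; z points along the fingers, y is the line along which they close (so a half turn about z gives the same grasp; the last joint's range is limited). The gripper opens to 85 mm and grips with 20 to 120 N. Pads are 22 mm wide; open, the fingers measure 114 mm over their backs; the gripper's body (76 mm by 85 mm) begins 54 mm behind the grasp point. The pads swing forward as they close: fully open they stand 13 mm farther back than shut.
Start: joints at [71.161, 26.786, -0.665, 91.828, 0.344, 61.387, -3.226], TCP at [183.21, -623.653, 231.29] pointing down, gripper open.
Joint ranges: [-144.91, 144.91], [-17.63, 115.5], [-89.93, 88.59], [15.96, 139.68], [-74.01, 254.01], [8.47, 105.57], [-167.45, 167.45]. Speed limits (degrees/s): [147.25, 147.25, 180, 180, 180, 180, 180].

### API

Orientations are given as [roll, pitch, yaw] about the fixed x, y, z axes, in that order (R = Rz(yaw) Ry(pitch) Rx(roll)).
In Python, from station import bot, vision gives the robot as it stands. The module is installed in compiled form; this text tells all that it offers.
- The arm moves only by the shell command python3 -m handwheel 'ROWS' [FORCE]. ROWS is a JSON object of lists of equal length, an entry for each row: "angular": the turn, a rotation vector about the tool's x, y, z in degrees, a list of three; "xyz": the shift along the tool's x, y, z in m, a list of three; "grip": the opening, from 0 (shut) to 1 (fully open). A call has 1 to 20 rows; each row shifts and turns the commanded pose from where the row before left it, along the tool's axes as they then stand; what a row does not reach is not made up. A row lasts 1/12 s, in which the tool goes at most 41.7 mm and 7.16 degrees, less where a joint would pass 70% of its speed; a pose out of reach is approached as far as the arm can. A call with a gripper value outside its range is refused whole. The fingers move at their own pace and stop on an object; FORCE is the grip in N (left out, the last holds). Time passes only in rows, so rows that do not move let the fingers close. It gives the time, the measured TCP pose, the force, the opening and the grip force at its end, in the units of the state.
- bot.sense(): the state, without advancing time (a new reading comes with each control period).
- vision.read_camera(name): name is "scene" or "top" or "wrist"; returns the picture (480x640x3 uint8, red, green, blue); there is no depth.
- vision.get_calibration(name): a dict with "fx", "fy", "cx", "cy" (pixels), "xyz" and "orientation" of the camera in the world; the wrist camera has in their place "mount" (4x4, takes a point from camera to tool coordinates, whose origin is the TCP and whose axes are the flange's). Camera axes: x right, y down, z forward; pixel columns grow to the right and rows downward; lengths in mm; the calibration is good to about 2 mm. A picture is of the moment at which its call begins: read the wrist's pose just before it. get_calibration takes no time and is no camera call.
- bot.sign_off(): hands the job in; it is judged then, once.
The state is a dict: "time": time; "joint_positions": joint angles; "joint_velocities": joint speeds; "tau": joint torques, N m; "eef_pos": TCP position; "ee_rot": TCP orientation; "ft_force": force on the tool from outside, world axes, zero at the start; "moment": the same for the moment, N m; "opening": finger opening in mm; "finger_force": force on a finger pad.
Only numpy, scipy, OpenCV 4.12 (cv2) and the standard library are available. Lean on these libraries where they do the work, as an engineer would, in place of code of your own. Each camera call takes 0.05 s, during which the arm holds its last target. There are 200 camera calls.

## Working session

There is one attempt and no reset: what is moved stays moved. The work goes in short steps, Python scripts to look and compute and a shell command to move; the robot and the scene stay as the last step left them, time stands still between calls to the robot, and variables do not carry over. Pictures are saved under pics/ and viewed, at most 10 in all, crops included, and the job is handed in when it is done.

```bash
mkdir -p pics; python3 - <<'E'
from station import bot, vision
import cv2
print(bot.sense())
for n in("scene","top","wrist"):
    print(n,vision.get_calibration(n))
for n in("scene","top"):
    cv2.imwrite(f"pics/{n}0.png",vision.read_camera(n)[:,:,::-1])
E
```

```text
{'time': 0.0, 'joint_positions': array([71.16020964, 26.83559076, -0.66603283, 91.88111052,  0.34268321,
       61.38613653, -3.22626647]), 'joint_velocities': array([ 0.03684991, -0.12631458, -0.02783679,  0.09193683,  0.03381697,
       -0.11036977,  0.04822697]), 'tau': array([-4.70606374e-04, -5.32383513e+01,  2.15697224e-02, -2.51302385e+01,
        1.15108475e-02,  7.77426932e-03,  5.11460954e-06]), 'eef_pos': array([ 183.05648149, -623.11031582,  230.34159157]), 'ee_rot': array([-1.79899307e+02,  5.55325486e-03,  1.63724823e+01]), 'ft_force': array([-0.23583095, -1.12864245,  1.24810558]), 'moment': array([ 0.03508081, -0.05555882, -0.04363492]), 'finger_force': 0.0, 'opening': 85.64903683929772}
scene {'fx': 580.9407190053737, 'fy': 580.9407190053737, 'cx': 321.7287691887282, 'cy': 238.2295476994572, 'xyz': array([1687.24147454, -782.38357246, 1021.25399166]), 'orientation': array([-123.4302923 ,    1.40115473,   55.9679458 ])}
top {'fx': 492.9255905749464, 'fy': 492.9255905749464, 'cx': 321.5028051557863, 'cy': 247.73911178554565, 'xyz': array([ 409.20364894,   -8.93533162, 1495.97344119]), 'orientation': array([-175.4730518 ,    0.32118706,  -89.99695265])}
wrist {'fx': 348.14798205927, 'fy': 348.14798205927, 'cx': 320.0975281279944, 'cy': 244.18123469473193, 'mount': array([[ 5.70639700e-04, -9.56556447e-01, -2.91546632e-01,
         7.45751657e+01],
       [ 9.99999756e-01,  6.63585879e-04, -2.19922931e-04,
        -9.95835026e-01],
       [ 4.03834926e-04, -2.91546435e-01,  9.56556592e-01,
        -1.42735144e+02],
       [ 0.00000000e+00,  0.00000000e+00,  0.00000000e+00,
         1.00000000e+00]])}
```

View pics/top0.png

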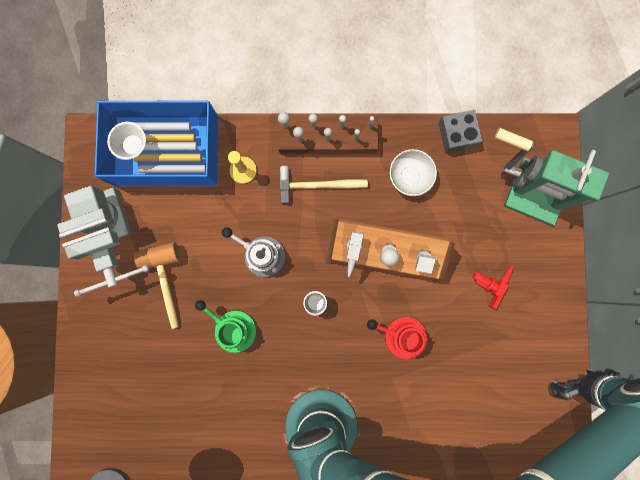

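View pics/scene0.png

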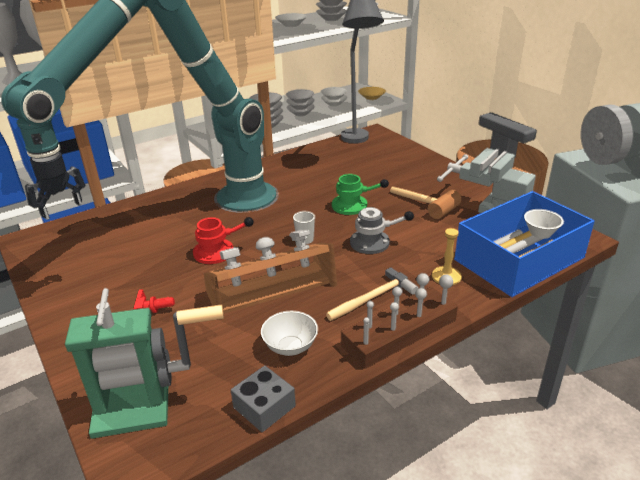

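The top view shows the following:
- **Horn-shaped pieces:** the bright steel stake in the rack's left place, around (355,250) with its horn tip at (351,275), and a red look-alike at (494,287). The steel one fits.
- **Holders:** dark steel at (264,256) with its knob at (227,232), green at (236,331), and red at (406,338). The dark one fits.

I'll confirm with one enlarged crop.

```bash
cat > h.py <<'E'
from station import bot, vision
import cv2, numpy as np
from scipy.spatial.transform import Rotation as R
def cam(n,s=None):
    c=vision.get_calibration(n)
    if n=="wrist":
        T=R.from_euler('xyz',s['ee_rot'],degrees=True).as_matrix(); M=np.array(c['mount'])
        return c,T@M[:3,:3],T@M[:3,3]+s['eef_pos']
    return c,R.from_euler('xyz',c['orientation'],degrees=True).as_matrix(),np.array(c['xyz'])
def px2w(n,u,v,z,s=None):
    c,A,p=cam(n,s); d=A@np.array([(u-c['cx'])/c['fx'],(v-c['cy'])/c['fy'],1]); return p+d*(z-p[2])/d[2]
def w2px(n,P,s=None):
    c,A,p=cam(n,s); q=(np.asarray(P)-p)@A; return np.array([c['cx']+c['fx']*q[...,0]/q[...,2],c['cy']+c['fy']*q[...,1]/q[...,2]]).T
E
python3 - <<'E'
from h import *
im=cv2.imread("pics/top0.png")
cv2.imwrite("pics/crop1.png",cv2.resize(im[205:295,215:465],(800,288),interpolation=cv2.INTER_CUBIC))
for k,u,v,z in [("sleeve",263,255,112),("knob",227,232,95),("horn tip",351,275,115),("head",355,247,150)]: print(k,px2w("top",u,v,z).round())
E
```

```text
sleeve [498. 164. 112.]
knob [565. 269.  95.]
horn tip [442. -84. 115.]
head [518. -93. 150.]
```

View pics/crop1.png

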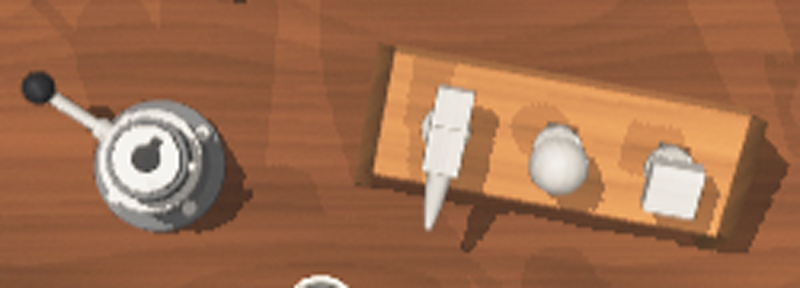

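The crop shows the steel horn stake in the rack's left place, the dome and flat stakes beside it, and the dark holder with its keyway pointing up-right. That confirms both choices. I'll move the wrist camera over the rack.

```bash
python3 -m handwheel '{"xyz":[[0.0265,-0.0267,-0.006],[0.0265,-0.0267,-0.006],[0.0265,-0.0267,-0.006],[0.0265,-0.0267,-0.006],[0.0265,-0.0267,-0.006],[0.0265,-0.0267,-0.006],[0.0265,-0.0267,-0.006],[0.0265,-0.0267,-0.006],[0.0265,-0.0267,-0.006],[0.0265,-0.0267,-0.006],[0.0265,-0.0267,-0.006],[0.0265,-0.0267,-0.006],[0.0265,-0.0267,-0.006],[0.0265,-0.0267,-0.006],[0.0265,-0.0267,-0.006],[0.0265,-0.0267,-0.006],[0,0,0],[0,0,0],[0,0,0],[0,0,0]],"angular":[[0,0,0],[0,0,0],[0,0,0],[0,0,0],[0,0,0],[0,0,0],[0,0,0],[0,0,0],[0,0,0],[0,0,0],[0,0,0],[0,0,0],[0,0,0],[0,0,0],[0,0,0],[0,0,0],[0,0,6.5],[0,0,6.5],[0,0,6.5],[0,0,6.5]],"grip":[1,1,1,1,1,1,1,1,1,1,1,1,1,1,1,1,1,1,1,1]}' 40
python3 - <<'E'
from h import *
s=bot.sense(); print(s['eef_pos'],s['ee_rot'],s['joint_velocities'].round(1))
np.save("s1.npy",s,allow_pickle=True)
cv2.imwrite("pics/w1.png",vision.read_camera("wrist")[:,:,::-1])
E
```

```text
time: 1.77
eef_pos: [469.4, -93.9, 326.9]
ee_rot: [180.0, 0.1, -9.9]
ft_force: [0.6, 0.5, 0.5]
opening: 85.3
finger_force: 0.0
[469.4066967  -93.91920187 326.87345364] [ 1.79998924e+02  5.06437314e-02 -9.90932366e+00] [ -4.7  -0.6   5.5   0.5  -0.8  -0.  -76.5]
```

View pics/w1.png

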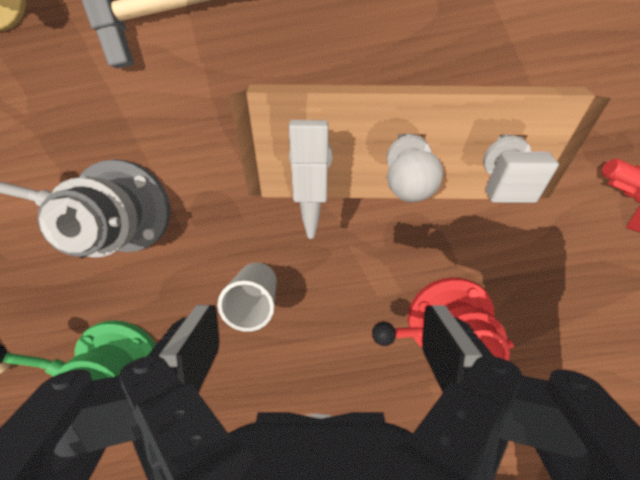

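The wrist view shows the horn stake's head, with heel corners at about (290,122) and (328,122), its front edge at v≈202, and the horn tip at (311,237). I'll fit the stake pose from these points.

```bash
cat > fit.py <<'E'
from h import *
from scipy.optimize import least_squares
Ry=R.from_euler('y',-30,degrees=True).as_matrix()
def stakeR(yaw): return R.from_euler('z',yaw,degrees=True).as_matrix()@Ry
def fit(n,pts,uv,s,p0=(520,-95,100,-10),zs=4):
    f=lambda p: np.r_[(w2px(n,np.array(p[:3])+np.array(pts)@stakeR(p[3]).T,s)-uv).ravel(),(p[2]-100)/zs]
    r=least_squares(f,p0); return r.x,r.fun
E
python3 - <<'E'
from fit import *
s=np.load("s1.npy",allow_pickle=True).item()
pts=[(58,16,52),(58,-16,52),(-22,16,52),(-22,-16,52),(22,16,52),(22,-16,52)]
uv=np.array([(290,121.5),(327.5,121.5),(293.5,201.5),(327.5,201.5),(291.5,162),(327.5,162)])
p,r=fit("wrist",pts,uv,s); print(p,r.round(1))
print("tip px",w2px("wrist",p[:3]+stakeR(p[3])@np.array([-82,0,40]),s))
# same in top image
print("top px",w2px("top",p[:3]+np.array([(58,16,52),(58,-16,52),(-82,0,40)])@stakeR(p[3]).T))
for k,u,v,z in [("rim",72,222,112)]: print(px2w("wrist",u,v,z,s))
E
```

```text
[531.66122071 -94.43947674 103.86535531 -10.02500234] [-1.5  1.   1.4  1.1  0.3 -0.8 -0.3 -0.7 -0.4 -0.6  0.5 -0.5  1. ]
tip px [311.70637823 235.5545543 ]
top px [[351.76418992 231.13786882]
 [363.50364582 233.19194761]
 [348.86262021 275.14055976]]
[503.8437408  166.56526545 112.        ]
```

```bash
python3 -m handwheel '{"xyz":[[-0.002,-0.0325,0.0045],[-0.002,-0.0325,0.0045],[-0.002,-0.0325,0.0045],[-0.002,-0.0325,0.0045],[-0.002,-0.0325,0.0045],[-0.002,-0.0325,0.0045],[-0.002,-0.0325,0.0045],[-0.002,-0.0325,0.0045],[0,0,0],[0,0,0],[0,0,0],[0,0,0]],"angular":[[0,0,0],[0,0,0],[0,0,0],[0,0,0],[0,0,0],[0,0,0],[0,0,0],[0,0,0],[0,0,0],[0,0,0],[0,0,0],[0,0,0]],"grip":[1,1,1,1,1,1,1,1,1,1,1,1]}' 40
python3 - <<'E'
from h import *
s=bot.sense(); print(s['eef_pos'],s['ee_rot'],s['joint_velocities'].round(1))
np.save("s2.npy",s,allow_pickle=True)
cv2.imwrite("pics/w2.png",vision.read_camera("wrist")[:,:,::-1])
E
```

```text
time: 2.82
eef_pos: [497.5, 163.3, 291.2]
ee_rot: [180.0, 0.0, -9.7]
ft_force: [0.1, 0.5, 0.5]
opening: 85.1
finger_force: 0.0
[497.50995478 163.31630625 291.15223839] [ 1.79952018e+02  5.69263920e-04 -9.69084920e+00] [ 0.6 -0.3 -0.   0.1 -0.1  0.  -0.4]
```

View pics/w2.png

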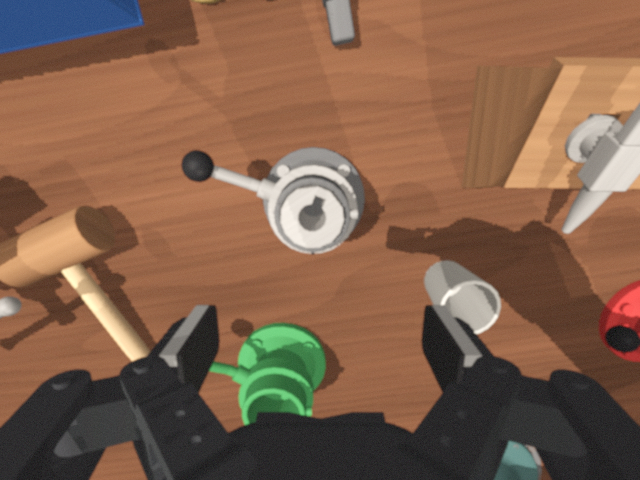

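The holder rim is at about (313,217), its keyway points to about (320,199), and the knob is at (198,166). I'll measure it in a rectified rim-plane view.

```bash
python3 - <<'E'
from h import *
s=np.load("s2.npy",allow_pickle=True).item(); im=cv2.imread("pics/w2.png")
print("rim~",px2w("wrist",313,217,112,s),"knob",px2w("wrist",198,166,95,s))
c0=px2w("wrist",313,217,112,s)[:2]
# rectify: 6px/mm, u -> -y world, v -> -x world
k=6;N=480
g=np.array([[-40,-40],[-40,40],[40,40],[40,-40]],float)  # dx,dy
W=np.c_[c0+g,np.full(4,112)]
src=w2px("wrist",W,s).astype(np.float32); dst=np.array([[N/2-k*d[1],N/2-k*d[0]] for d in g],np.float32)
H=cv2.getPerspectiveTransform(src,dst); r=cv2.warpPerspective(im,H,(N,N),flags=cv2.INTER_CUBIC)
gray=cv2.cvtColor(r,cv2.COLOR_BGR2GRAY)
# bright rim outer: component of bright; dark hole inside
for th in(120,140,160):
    m=(gray>th).astype(np.uint8)
    n,l,st,ce=cv2.connectedComponentsWithStats(m); i=l[N//2-22*k if 0 else N//2, N//2-22*k]
    comp=(l==i).astype(np.uint8); cs,_=cv2.findContours(comp,cv2.RETR_CCOMP,cv2.CHAIN_APPROX_NONE)
    cs=sorted(cs,key=cv2.contourArea)[::-1]
    (x,y),rad=cv2.minEnclosingCircle(cs[0]); print(th,"outer",(x-N/2)/k,(y-N/2)/k,rad/k)
    for h in cs[1:2]:
        P=h[:,0,:]; print(" hole area",cv2.contourArea(h)/k/k)
        # circle fit on points of lower part
        A=np.c_[2*P,np.ones(len(P))]; keep=np.ones(len(P),bool)
        for _ in range(8):
            q=np.linalg.lstsq(A[keep],(P[keep]**2).sum(1),rcond=None)[0]; rr=np.sqrt(q[2]+q[0]**2+q[1]**2)
            d=np.hypot(*(P-q[:2]).T); keep=abs(d-rr)<1.2*k if _<3 else abs(d-rr)<.6*k
        c=c0+np.array([-(q[1]-N/2),-(q[0]-N/2)])/k
        far=P[d>rr+4*k]; v=far.mean(0)-q[:2] if len(far) else (0,1)
        print(" bore c",c,"r",rr/k,"keyway yaw",np.degrees(np.arctan2(-v[0],-v[1])),"reach",d.max()/k)
cv2.imwrite("pics/rect.png",r)
E
```

```text
rim~ [501.52139515 170.3726969  112.        ] knob [565.0908502  270.69734759  95.        ]
120 outer -0.08333333333333333 -0.08333333333333333 56.4507090250651
 hole area 420.875
 bore c [505.27508181 171.57324581] r 12.26564816094499 keyway yaw -37.80686442028415 reach 16.95152844713809
140 outer -0.08333333333333333 -11.8387451171875 48.85077412923177
 hole area 608.9027777777777
 bore c [503.60811988 171.94717564] r 34.233974246580544 keyway yaw -58.237404762092574 reach 39.418147726887064
160 outer -11.428230285644531 -7.641835530598958 43.167093912760414
 hole area 571.8888888888889
 bore c [502.21254174 171.25205165] r 13.429760750626059 keyway yaw -30.898814476428726 reach 20.04958860425528
```

View pics/rect.png

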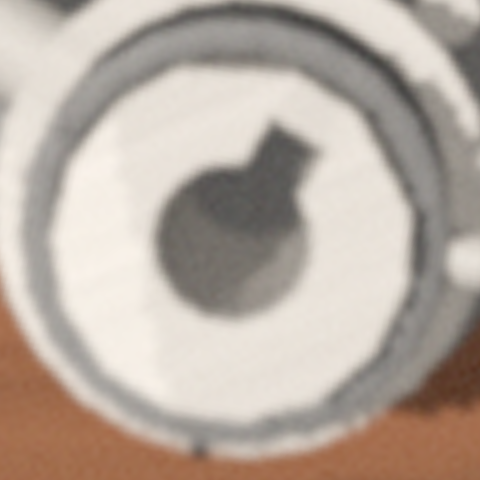

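The rectified view puts the bore centre at about (231,241), which is world (501.4, 171.9). The keyway end is at (298,135): yaw ≈ -32.5° and reach 21 mm, matching the given size. The knob radius of 117.6 mm also agrees with the 118 mm given. Next is the pre-grasp move.

```bash
cat >> h.py <<'E'
def togo(P,Rt,s=None):
    s=s or bot.sense(); C=R.from_euler('xyz',s['ee_rot'],degrees=True)
    print("shift first, tool mm",C.inv().apply(np.array(P)-s['eef_pos']).round(1),"then turn",np.degrees((C.inv()*R.from_matrix(Rt)).as_rotvec()).round(2),"target",np.round(P,1))
E
python3 - <<'E'
from fit import *
o=np.array([531.,-94.4,102]); S=stakeR(-10)
togo(o+S@[0,0,150.],S@np.diag([1,-1,-1]))
E
```

```text
shift first, tool mm [  1.5 247.9  59.5] then turn [-0.03 29.99  0.28] target [457.1 -81.4 231.9]
```

```bash
python3 -m handwheel '{"xyz":[[0,0.031,0.0],[0,0.031,0.003],[0,0.031,0.0075],[0,0.031,0.01],[0,0.031,0.01],[0,0.031,0.01],[0,0.031,0.01],[0.0015,0.031,0.009],[0,0,0],[0,0,0],[0,0,0],[0,0,0],[0,0,0],[0,0,0],[0,0,0]],"angular":[[0,0,0],[0,0,0],[0,0,0],[0,0,0],[0,0,0],[0,0,0],[0,0,0],[0,0,0],[0,6,0],[0,6,0],[0,6,0],[0,6,0],[0,6,0.3],[0,0,0],[0,0,0]],"grip":[1,1,1,1,1,1,1,1,1,1,1,1,1,1,1]}' 40
python3 - <<'E'
from h import *
s=bot.sense(); print(s['eef_pos'],s['ee_rot'],s['joint_velocities'].round(1),s['joint_positions'].round())
np.save("s3.npy",s,allow_pickle=True)
cv2.imwrite("pics/w3.png",vision.read_camera("wrist")[:,:,::-1])
E
```

```text
time: 4.12
eef_pos: [456.1, -81.0, 231.8]
ee_rot: [-179.9, -29.9, -10.0]
ft_force: [0.2, -0.0, 0.5]
opening: 85.5
finger_force: 0.0
[456.11659961 -80.9804178  231.79119522] [-179.94009022  -29.89025079  -10.01816041] [-0.6  1.8  0.2 -4.7  0.   0.5 -0. ] [ 31.  -3. -26. 136.   4.  17. -98.]
```

View pics/w3.png

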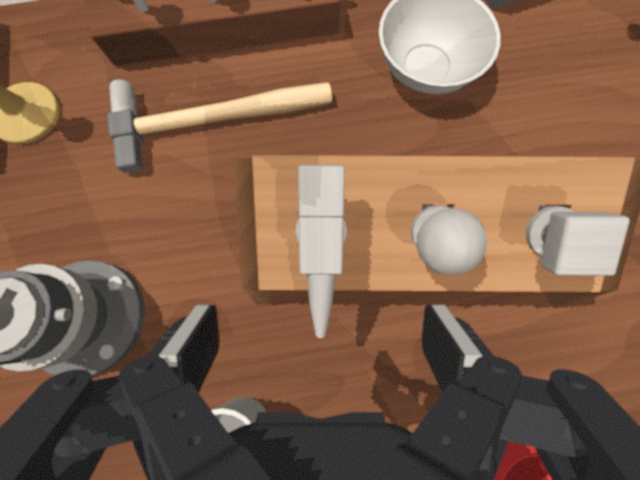

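The close-up shows heel corners at (299,166) and (344,166), the heel step at v≈216, front corners at (301,273) and (342,273), and the tip at (320,337).

```bash
python3 - <<'E'
from fit import *
s=np.load("s3.npy",allow_pickle=True).item()
pts=[(58,16,52),(58,-16,52),(-22,16,52),(-22,-16,52),(22,16,52),(22,-16,52)]
uv=np.array([(299,165.5),(344,165.5),(300.5,273.5),(342.5,273.5),(300,216),(343,216)])
p,r=fit("wrist",pts,uv,s); print(p,r.round(1))
print("tip px",w2px("wrist",p[:3]+stakeR(p[3])@np.array([-82,0,40]),s))
S=stakeR(p[3]); togo(p[:3]+S@[0,0,21.],S@np.diag([1,-1,-1]))
E
```

```text
[530.79787812 -93.9357213   96.40688905  -9.93521544] [-0.7 -0.1  0.7 -0.2 -0.1 -0.3  0.1 -0.3 -0.7  0.4  0.7  0.4 -0.9]
tip px [321.43419075 334.30534144]
shift first, tool mm [ -4.    0.5 134.1] then turn [-0.07  0.01 -0.07] target [520.5 -92.1 114.6]
```

```bash
python3 -m handwheel '{"xyz":[[-0.0035,0.0005,0.02],[0,0,0.025],[0,0,0.025],[0,0,0.02],[0,0,0.015],[0,0,0.015],[0,0,0.010],[0,0,0],[0,0,0],[0,0,0],[0,0,0],[0,0,0],[0,0,0],[0,0,0],[0,0,0],[0,0,0]],"angular":[[0,0,0],[0,0,0],[0,0,0],[0,0,0],[0,0,0],[0,0,0],[0,0,0],[0,0,0],[0,0,0],[0,0,0],[0,0,0],[0,0,0],[0,0,0],[0,0,0],[0,0,0],[0,0,0]],"grip":[1,1,1,1,1,1,1,1,0,0,0,0,0,0,0,0]}' 60
python3 -c "
from h import *
s=bot.sense();print(s['ft_force'],s['moment'],s['joint_positions'].round())"
```

```text
time: 5.5
eef_pos: [502.4, -91.9, 145.6]
ee_rot: [179.7, -30.0, -10.1]
ft_force: [0.8, -0.2, -0.7]
opening: 0.4
finger_force: 0.0
[ 0.75232013 -0.2047891  -0.72275045] [ 0.14179945  0.54318461 -0.01121809] [  28.   13.  -25.  135.   73.    9. -166.]
```

The arm stalled near a wrist singularity (joint 6 at its low limit, joint 7 at its end stop), and the fingers shut above the head without touching it. I'll back out and grip with the tool pitched only 15°, since the flat sides allow that.

```bash
python3 -m handwheel '{"xyz":[[0,0,-0.02],[0,0,-0.03],[0,0,-0.03],[0,0,0],[0,0,0],[0,0,0],[0,0,0],[0,0,0],[0,0,0]],"angular":[[0,0,0],[0,0,0],[0,0,0],[0,-5,0],[0,-5,0],[0,-5,0],[0,0,0],[0,0,0],[0,0,0]],"grip":[1,1,1,1,1,1,1,1,1]}' 60
python3 - <<'E'
from fit import *
s=bot.sense();print(s['joint_positions'].round())
o=np.array([530.8,-94,99.]);S=stakeR(-10)
T=R.from_euler('z',-10,degrees=True).as_matrix()@R.from_euler('y',-15,degrees=True).as_matrix()@np.diag([1,-1,-1])
g=o+S@[0,0,41.]; tcp=g+T@[0,0,19.]; print("grasp",g)
togo(tcp,T,s)
E
```

```text
time: 6.25
eef_pos: [479.5, -90.9, 186.2]
ee_rot: [179.6, -15.6, -10.5]
ft_force: [-0.0, -0.0, -0.6]
opening: 85.7
finger_force: 0.0
[  52.   14.  -51.  125.   25.   33. -117.]
grasp [510.61144106 -90.44021236 134.50704156]
shift first, tool mm [15.3 -6.7 76.9] then turn [ 0.55 -0.63 -0.49] target [515.5 -91.3 116.2]
```

```bash
python3 -m handwheel '{"xyz":[[0.0155,-0.0067,0],[0,0,0.01],[0,0,0.015],[0,0,0.015],[0,0,0.015],[0,0,0.012],[0,0,0.01],[0,0,0],[0,0,0]],"angular":[[0.55,-0.6,-0.5],[0,0,0],[0,0,0],[0,0,0],[0,0,0],[0,0,0],[0,0,0],[0,0,0],[0,0,0]],"grip":[1,1,1,1,1,1,1,1,1]}' 60
python3 - <<'E'
from fit import *
s=bot.sense();print(s['joint_positions'].round(),s['ft_force'])
T=R.from_euler('z',-10,degrees=True).as_matrix()@R.from_euler('y',-15,degrees=True).as_matrix()@np.diag([1,-1,-1])
togo([515.5,-91.3,116.2],T,s)
E
```

```text
time: 7.0
eef_pos: [514.9, -89.8, 116.2]
ee_rot: [180.0, -15.0, -9.9]
ft_force: [0.3, 0.8, 0.1]
opening: 85.4
finger_force: 0.0
[  40.   24.  -40.  124.   39.   27. -129.] [0.27803836 0.7503173  0.12504142]
shift first, tool mm [0.8 1.4 0.3] then turn [-0.02  0.04  0.1 ] target [515.5 -91.3 116.2]
```

On target. I'll close the gripper.

```bash
python3 -m handwheel '{"xyz":[[0.001,0.0014,0],[0,0,0],[0,0,0],[0,0,0],[0,0,0],[0,0,0],[0,0,0],[0,0,0],[0,0,0],[0,0,0],[0,0,0],[0,0,0]],"angular":[[0,0,0],[0,0,0],[0,0,0],[0,0,0],[0,0,0],[0,0,0],[0,0,0],[0,0,0],[0,0,0],[0,0,0],[0,0,0],[0,0,0]],"grip":[0,0,0,0,0,0,0,0,0,0,0,0]}' 90
python3 - <<'E'
from fit import *
s=bot.sense();print(s['ft_force'],s['moment'])
T=R.from_euler('xyz',s['ee_rot'],degrees=True).as_matrix()
print("stake z in tool",T.T@stakeR(-10)[:,2])
E
```

```text
time: 8.0
eef_pos: [516.9, -92.2, 117.8]
ee_rot: [180.0, -15.1, -10.0]
ft_force: [-4.5, 1.9, 6.4]
opening: 30.7
finger_force: 88.7
[-4.51386805  1.9028533   6.39913387] [-0.0427408   0.59477658 -0.13451253]
stake z in tool [-2.57555613e-01  4.61916658e-04 -9.66263366e-01]
```

Gripped: 31 mm opening at 89 N. I'll draw it out along the stake axis.

```bash
python3 -m handwheel '{"xyz":[[-0.0013,0,-0.005],[-0.0026,0,-0.010],[-0.0026,0,-0.010],[-0.0039,0,-0.015],[-0.0039,0,-0.015],[-0.0039,0,-0.015],[-0.0039,0,-0.015],[0,0,0],[0,0,0]],"angular":[[0,0,0],[0,0,0],[0,0,0],[0,0,0],[0,0,0],[0,0,0],[0,0,0],[0,0,0],[0,0,0]],"grip":[0,0,0,0,0,0,0,0,0]}' 90
python3 - <<'E'
from fit import *
s=bot.sense();print(s['ft_force'],s['moment'],s['joint_positions'].round())
E
```

```text
time: 8.75
eef_pos: [472.8, -85.3, 192.9]
ee_rot: [179.9, -15.0, -10.1]
ft_force: [0.0, 0.0, -8.3]
opening: 30.7
finger_force: 90.8
[ 0.02481665  0.02268746 -8.33469707] [0.11856567 0.81034332 0.02154259] [  54.   13.  -53.  125.   23.   34. -114.]
```

```bash
cat > goal.py <<'E'
from fit import *
K0=R.from_euler('xyz',[180,-15.1,-10],degrees=True).as_matrix().T
def goal(h,yaw=-32.5,o=(530.8,-94,99.),bore=(501.4,171.9),tcp=(516.9,-92.2,117.8)):
    K=K0@stakeR(-10); t=K0@(np.array(o)-tcp)     # stake pose in tool
    T=R.from_euler('z',yaw,degrees=True).as_matrix()@K.T
    return np.array([*bore,112+h])-T@t, T
E
python3 - <<'E'
from goal import *
P,T=goal(90); print(R.from_matrix(T).as_euler('xyz',degrees=True)); togo(P,T)
s=bot.sense(); C=R.from_euler('xyz',s['ee_rot'],degrees=True).as_matrix()
print("dz up 60 in tool",C.T@[0,0,60])
E
```

```text
[180.   14.9 -32.5]
shift first, tool mm [ -10.5 -258.6  -36.6] then turn [  0.05 -29.48  22.67] target [498.8 172.8 225.3]
dz up 60 in tool [ 15.4811868    0.06268276 -57.96834417]
```

```bash
python3 -m handwheel '{"xyz":[[0.007,0,-0.029],[0.007,0,-0.029],[-0.0014,-0.026,-0.0017],[-0.0014,-0.026,-0.0017],[-0.0014,-0.026,-0.0017],[-0.0014,-0.026,-0.0017],[-0.0014,-0.026,-0.0017],[-0.0014,-0.026,-0.0017],[-0.0014,-0.026,-0.0017],[-0.0014,-0.026,-0.0017],[-0.0014,-0.026,-0.0017],[-0.0014,-0.026,-0.0017],[0,0,0],[0,0,0],[0,0,0],[0,0,0],[0,0,0],[0,0,0],[0,0,0],[0,0,0]],"angular":[[0,0,0],[0,0,0],[0,0,0],[0,0,0],[0,0,0],[0,0,0],[0,0,0],[0,0,0],[0,0,0],[0,0,0],[0,0,0],[0,0,0],[0,-3.7,2.83],[0,-3.7,2.83],[0,-3.7,2.83],[0,-3.7,2.83],[0,-3.7,2.83],[0,-3.7,2.83],[0,-3.7,2.83],[0,-3.7,2.83]],"grip":[0,0,0,0,0,0,0,0,0,0,0,0,0,0,0,0,0,0,0,0]}' 90
python3 -m handwheel '{"xyz":[[0,0,0],[0,0,0],[0,0,0]],"angular":[[0,0,0],[0,0,0],[0,0,0]],"grip":[0,0,0]}' 90
python3 - <<'E'
from goal import *
s=bot.sense();print(s['joint_positions'].round(),s['ft_force'],s['moment']); P,T=goal(90); togo(P,T,s)
np.save("s4.npy",s,allow_pickle=True)
a=vision.read_camera("wrist"); b=vision.read_camera("scene")
cv2.imwrite("pics/w4.png",a[:,:,::-1]);cv2.imwrite("pics/sc4.png",b[:,:,::-1])
c=cv2.resize(b[110:290,290:450,::-1],(533,600),interpolation=cv2.INTER_CUBIC); cv2.imwrite("pics/sc4c.png",c)
E
```

```text
time: 10.42
eef_pos: [500.6, 174.1, 263.8]
ee_rot: [179.9, 15.2, -32.6]
ft_force: [-0.4, -0.2, -8.5]
opening: 30.6
finger_force: 93.5
time: 10.67
eef_pos: [499.6, 175.0, 264.9]
ee_rot: [180.0, 14.9, -32.3]
ft_force: [-0.4, 0.6, -7.9]
opening: 30.8
finger_force: 93.5
[  25.   31.  -57.   98.   13.   72. -156.] [-0.44807389  0.57258848 -7.89663128] [-0.29444119 -0.54617649  0.01291267]
shift first, tool mm [10.7  2.3 38.2] then turn [0.06 0.03 0.23] target [498.8 172.8 225.3]
```

View pics/w4.png

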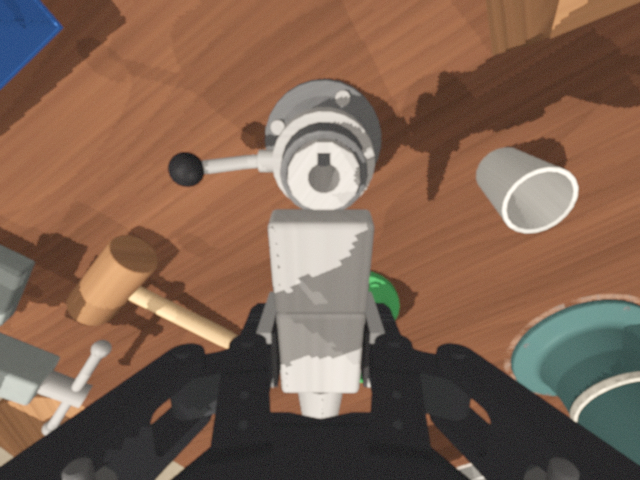

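View pics/sc4c.png

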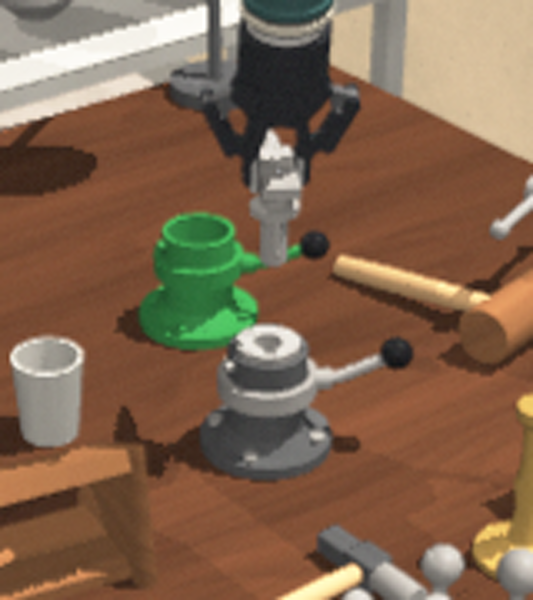

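The wrist view shows the keyway at (323,158) above the bore at (323,178), in line with the stake's long axis. The heel corners are at (270,213) and (371,213), and the front corners at (281,391) and (361,391). The scene view shows the stake hanging upright above the holder. Now I'll refine the in-hand pose and the bore position.

```bash
python3 - <<'E'
from goal import *
s=np.load("s4.npy",allow_pickle=True).item()
C=R.from_euler('xyz',s['ee_rot'],degrees=True).as_matrix()
K=K0@stakeR(-10); t=K0@(np.array([530.8,-94,99.])-[516.9,-92.2,117.8])
o=s['eef_pos']+C@t; S=C@K
pts=np.array([(58,16,52),(58,-16,52),(-22,16,52),(-22,-16,52),(22,16,52),(22,-16,52)])
print("t",t,"predicted px",w2px("wrist",o+pts@S.T,s).round(1).tolist())
uv=np.array([(270,212.5),(371.5,212.5),(281,391.5),(361,391.5),(275,313.5),(367,313.5)])
def f(p):
    return np.r_[(w2px("wrist",o+np.array(p[:3])+pts@(R.from_rotvec(p[3:],degrees=True).as_matrix()@S).T,s)-uv).ravel(),np.array(p[3:])/3]
r=least_squares(f,np.zeros(6)); print("corr xyz",r.x[:3],"rot world",r.x[3:],"res",r.fun.round(1))
print("origin",o+r.x[:3],"stake z",(R.from_rotvec(r.x[3:],degrees=True).as_matrix()@S)[:,2])
# bore from this picture
im=cv2.imread("pics/w4.png"); k=6;N=480;c0=np.array([501.4,171.9])
g=np.array([[-40,-40],[-40,40],[40,40],[40,-40]],float)
src=w2px("wrist",np.c_[c0+g,np.full(4,112)],s).astype(np.float32); dst=np.array([[N/2-k*d[1],N/2-k*d[0]] for d in g],np.float32)
cv2.imwrite("pics/rect4.png",cv2.warpPerspective(im,cv2.getPerspectiveTransform(src,dst),(N,N),flags=cv2.INTER_CUBIC))
E
```

```text
t [ 8.62047841 -0.64105571 21.79831185] predicted px [[265.7, 218.5], [375.6, 218.5], [281.6, 390.6], [359.2, 390.7], [274.3, 310.9], [366.8, 311.0]]
corr xyz [-2.53486068  1.23508632  0.04049865] rot world [1.41766483 2.46917933 0.16307057] res [-2.7  2.4  2.8  2.3  1.   1.7 -1.   1.8  0.1 -4.3 -0.2 -4.3  0.5  0.8
  0.1]
origin [499.72072405 175.37239156 241.69062609] stake z [ 0.04357166 -0.02492489  0.99873934]
```

View pics/rect4.png

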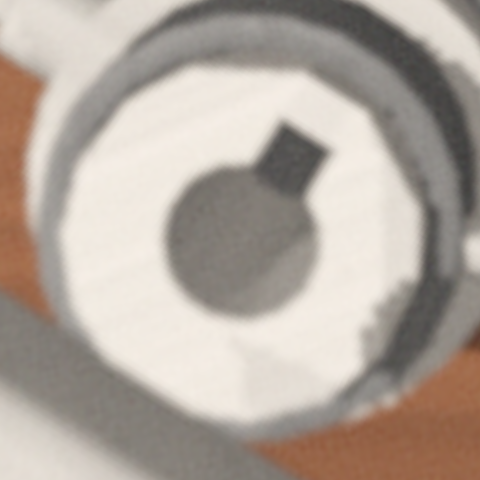

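Both views agree on the bore at (501.4, 171.7) with keyway yaw about -32°. The in-hand fit has residuals of a few pixels, so I'll measure the head edges numerically.

```bash
python3 - <<'E'
from h import *
im=cv2.imread("pics/w4.png"); b=im[:,:,0].astype(float)
for v in list(range(204,300,10))+[312,316,324,350,370,384]:
    row=b[v,255:390]; print(v,''.join('#' if x>185 else '+' if x>150 else '-' if x>120 else '.' if x>90 else ' ' for x in row))
for u in (280,290,300,310,330,345,360): print(u,"v:",[(v,int(b[v,u])) for v in range(207,217)],[(v,int(b[v,u])) for v in range(308,318,1)],[(v,int(b[v,u])) for v in range(386,396)])
E
```

```text
204                                        .----+++###########################################++----..                                     
214                ..----...---..-.........---..-.-......-...................-...-..-..............................-....                   
224             .-++++++++++++++++++++++++++++++++++++++++++++++++++++++++++++++++++++++++++++++++++++++++++++++++++-----..                
234             .-#######################################################################################+++-------------..                
244              .+##################################################################################++-----------------..                 
254               .+###############################################################################++-------------------.                  
264                .+#####################################################################+---------------------------..                   
274                 .+#################################++++#########+++----------------------------------------------.. 
[... 2995 characters left out ...]
, 120), (209, 105), (210, 110), (211, 113), (212, 110), (213, 114), (214, 118), (215, 120), (216, 115)] [(308, 133), (309, 131), (310, 134), (311, 127), (312, 123), (313, 122), (314, 131), (315, 141), (316, 143), (317, 142)] [(386, 222), (387, 220), (388, 221), (389, 223), (390, 220), (391, 212), (392, 188), (393, 134), (394, 80), (395, 70)]
360 v: [(207, 69), (208, 76), (209, 97), (210, 113), (211, 114), (212, 116), (213, 119), (214, 118), (215, 117), (216, 119)] [(308, 128), (309, 132), (310, 132), (311, 128), (312, 121), (313, 121), (314, 129), (315, 140), (316, 141), (317, 136)] [(386, 83), (387, 80), (388, 76), (389, 80), (390, 76), (391, 75), (392, 76), (393, 77), (394, 79), (395, 74)]
```

```bash
python3 - <<'E'
from goal import *
s=np.load("s4.npy",allow_pickle=True).item()
C=R.from_euler('xyz',s['ee_rot'],degrees=True).as_matrix()
K=K0@stakeR(-10); t=K0@(np.array([530.8,-94,99.])-[516.9,-92.2,117.8])
im=cv2.imread("pics/w4.png"); b=cv2.GaussianBlur(im[:,:,0],(3,3),0).astype(float)
for v in (228,240,250,262,276,284): # sub-edge by max gradient
    g=np.diff(b[v]); L=260+g[260:285].argmax()+.5; Rr=360+(-g[360:385]).argmax()+.5; print(v,L,Rr)
o=s['eef_pos']+C@t; S=C@K
pts=np.array([(58,16,52),(58,-16,52),(-22,0,52),(22,0,52),(58,0,40)])
def f(p,w):
    q=w2px("wrist",o+np.array(p[:3])+pts@(R.from_rotvec(p[3:],degrees=True).as_matrix()@S).T,s)
    m=np.array([(268.5,223),(373,223),(322,392.5),(322,313),(320.5,209)])
    return np.r_[(q-m).ravel(),np.array(p[3:])/w]
for w in (1,5):
    r=least_squares(f,np.zeros(6),args=(w,)); A=R.from_rotvec(r.x[3:],degrees=True).as_matrix()@S
    print("corr",r.x.round(2),"res",r.fun.round(1),"origin",(o+r.x[:3]).round(1),"z",A[:,2].round(3),"in stake axes",(A.T@r.x[:3]).round(1))
E
```

```text
228 267.5 367.5
240 268.5 372.5
250 269.5 371.5
262 270.5 370.5
276 271.5 369.5
284 272.5 367.5
corr [-4.57  2.23 -2.43  0.7   1.19  0.45] res [ 0.2  1.   0.   0.4  0.  -0.2 -0.6  0.1  0.3 -1.6  0.7  1.2  0.5] origin [497.7 176.4 239.2] z [ 0.021 -0.012  1.   ] in stake axes [-5.  -0.5 -2.6]
corr [-5.39  2.49 -2.64  0.83  1.76  0.52] res [ 0.5  0.8 -0.4  0.2  0.1  0.2 -0.5 -0.   0.3 -1.3  0.2  0.4  0.1] origin [496.9 176.6 239. ] z [ 0.031 -0.015  0.999] in stake axes [-5.8 -0.7 -2.8]
```

The corrected edges show that the dark band was the heel's end face. The stake sits about 4–5 mm towards the horn from my prediction and leans about 1.4°. I'll update the in-hand pose and plan the descent.

```bash
cat > goal.py <<'E'
from fit import *
s4=np.load("s4.npy",allow_pickle=True).item()
C4=R.from_euler('xyz',s4['ee_rot'],degrees=True).as_matrix()
S4=R.from_rotvec([.7,1.19,.3],degrees=True).as_matrix()@C4@R.from_euler('xyz',[180,-15.1,-10],degrees=True).as_matrix().T@stakeR(-10)
O4=np.array([498.,176.2,239.3]); K=C4.T@S4; t=C4.T@(O4-s4['eef_pos'])
def goal(h,yaw=-32,bore=(501.4,171.7)):
    T=R.from_euler('z',yaw,degrees=True).as_matrix()@K.T
    return np.array([*bore,112+h])-T@t, T
def where(s):
    C=R.from_euler('xyz',s['ee_rot'],degrees=True).as_matrix(); o=s['eef_pos']+C@t; A=C@K
    d=o-[501.4,171.7,112]; print("stake rel bore",d.round(1),"along stake x,y",(R.from_euler('z',32,degrees=True).apply(d))[:2].round(1),"z",A[:,2].round(3),"yaw",np.degrees(np.arctan2(A[1,0],A[0,0])).round(1),"F",s['ft_force'].round(1),"M",s['moment'].round(2))
E
python3 - <<'E'
from goal import *
s=bot.sense(); where(s); togo(*goal(60),s)
C=R.from_matrix(goal(60)[1]); print("down 10 in goal tool",C.inv().apply([0,0,-10]))
E
```

```text
stake rel bore [ -3.6   4.9 128.2] along stake x,y [-5.6  2.3] z [ 0.02  -0.012  1.   ] yaw -31.9 F [-0.2  0.1 -8.3] M [-0.4  -0.57  0.02]
shift first, tool mm [22.4  2.3 64.6] then turn [0.04 1.36 0.05] target [502.5 170.9 197.7]
down 10 in goal tool [2.33787995e+00 8.22857446e-03 9.72287250e+00]
```

```bash
python3 -m handwheel '{"xyz":[[0.0024,0.0003,0.007],[0.004,0.0004,0.0115],[0.004,0.0004,0.0115],[0.004,0.0004,0.0115],[0.004,0.0004,0.0115],[0.004,0.0004,0.0115],[0,0,0],[0,0,0],[0,0,0]],"angular":[[0,0,0],[0,0,0],[0,0,0],[0,0,0],[0,0,0],[0,0.7,0],[0,0.7,0],[0,0,0],[0,0,0]],"grip":[0,0,0,0,0,0,0,0,0]}' 90
python3 - <<'E'
from goal import *
s=bot.sense(); where(s); togo(*goal(60),s)
E
```

```text
time: 11.52
eef_pos: [503.1, 170.7, 198.2]
ee_rot: [-179.9, 13.6, -32.3]
ft_force: [-0.0, 0.1, -8.1]
opening: 30.9
finger_force: 93.3
stake rel bore [ 0.6 -0.1 60.5] along stake x,y [0.6 0.3] z [ 0.    -0.001  1.   ] yaw -32.1 F [-0.   0.1 -8.1] M [-0.33 -0.62 -0.03]
shift first, tool mm [-0.5  0.2  0.6] then turn [-0.03  0.05 -0.05] target [502.5 170.9 197.7]
```

```bash
python3 -m handwheel '{"xyz":[[0.0004,0,0.0029],[0.0007,0,0.0029],[0.0007,0,0.0029],[0.0005,0,0.0019],[0.0005,0,0.0019],[0,0,0],[0,0,0]],"angular":[[0,0,0],[0,0,0],[0,0,0],[0,0,0],[0,0,0],[0,0,0],[0,0,0]],"grip":[0,0,0,0,0,0,0]}' 90
python3 - <<'E'
from goal import *
where(bot.sense())
E
```

```text
time: 12.1
eef_pos: [503.0, 170.3, 184.9]
ee_rot: [-180.0, 13.6, -32.4]
ft_force: [-0.4, -0.4, -6.8]
opening: 30.7
finger_force: 93.4
stake rel bore [ 0.5 -0.6 47.3] along stake x,y [ 0.7 -0.2] z [ 0.001 -0.     1.   ] yaw -32.1 F [-0.4 -0.4 -6.8] M [-0.38 -0.55 -0.03]
```

```bash
python3 -m handwheel '{"xyz":[[0.0003,0,0.0014],[0.0003,0,0.0014],[0.0003,0,0.0014],[0.0003,0,0.0014],[0,0,0],[0,0,0]],"angular":[[0,0,0],[0,0,0],[0,0,0],[0,0,0],[0,0,0],[0,0,0]],"grip":[0,0,0,0,0,0]}' 90
python3 - <<'E'
from goal import *
where(bot.sense())
E
```

```text
time: 12.6
eef_pos: [503.3, 171.0, 182.9]
ee_rot: [-180.0, 13.5, -32.4]
ft_force: [-3.9, -4.9, 17.9]
opening: 30.5
finger_force: 97.2
stake rel bore [ 0.9  0.1 45.2] along stake x,y [0.7 0.5] z [-0.     0.001  1.   ] yaw -32.1 F [-3.9 -4.9 17.9] M [-1.03  1.73  0.24]
```

The tip is on the rim: the stake stands on it with about 25 N and hasn't entered. The contact moment suggests it lies to the horn side, so I'll slide towards +x in small steps under light pressure.

```bash
python3 -m handwheel '{"xyz":[[0.001,0,-0.0012],[0.001,0,-0.0002],[0,0,0],[0,0,0]],"angular":[[0,0,0],[0,0,0],[0,0,0],[0,0,0]],"grip":[0,0,0,0]}' 90
python3 -c "
from goal import *
where(bot.sense())"
python3 -m handwheel '{"xyz":[[0.001,0,-0.0002],[0.001,0,-0.0002],[0,0,0],[0,0,0]],"angular":[[0,0,0],[0,0,0],[0,0,0],[0,0,0]],"grip":[0,0,0,0]}' 90
python3 -c "
from goal import *
where(bot.sense())"
```

```text
time: 12.93
eef_pos: [503.9, 170.5, 183.1]
ee_rot: [-180.0, 13.6, -32.3]
ft_force: [-6.3, -2.5, 14.7]
opening: 30.7
finger_force: 96.1
stake rel bore [ 1.3 -0.3 45.4] along stake x,y [1.3 0.5] z [ 0.002 -0.     1.   ] yaw -32.0 F [-6.3 -2.5 14.7] M [-0.4   1.98  0.2 ]
time: 13.27
eef_pos: [504.4, 170.2, 183.1]
ee_rot: [180.0, 13.8, -32.3]
ft_force: [-8.6, -1.3, 15.2]
opening: 30.8
finger_force: 96.2
stake rel bore [ 1.8 -0.6 45.5] along stake x,y [1.8 0.5] z [ 0.005 -0.001  1.   ] yaw -32.0 F [-8.6 -1.3 15.2] M [-0.05  2.75  0.26]
```

The contact moment puts the contact about 12 mm off the axis on the (-x,-y) side. So the stake is off to that side, and I need to move both +x and +y. I'll lift off, shift, and press again.

```bash
python3 -m handwheel '{"xyz":[[-0.0007,0,-0.0055],[-0.0017,-0.0028,0.0003],[0,0,0],[0,0,0]],"angular":[[0,0,0],[0,0,0],[0,0,0],[0,0,0]],"grip":[0,0,0,0]}' 90
python3 -c "
from goal import *
where(bot.sense())"
python3 -m handwheel '{"xyz":[[0.0003,0,0.0014],[0.0003,0,0.0014],[0.0003,0,0.0014],[0.0003,0,0.0014],[0,0,0],[0,0,0]],"angular":[[0,0,0],[0,0,0],[0,0,0],[0,0,0],[0,0,0],[0,0,0]],"grip":[0,0,0,0,0,0]}' 90
python3 -c "
from goal import *
where(bot.sense())"
```

```text
time: 13.6
eef_pos: [507.1, 170.9, 185.2]
ee_rot: [-180.0, 13.6, -32.4]
ft_force: [0.6, -0.8, -7.8]
opening: 30.7
finger_force: 93.7
stake rel bore [ 4.6  0.  47.6] along stake x,y [3.9 2.4] z [0.001 0.    1.   ] yaw -32.1 F [ 0.6 -0.8 -7.8] M [-0.34 -0.55 -0.02]
time: 14.1
eef_pos: [507.4, 171.3, 184.1]
ee_rot: [180.0, 13.5, -32.4]
ft_force: [-6.1, -6.7, 25.3]
opening: 30.6
finger_force: 98.1
stake rel bore [ 4.9  0.4 46.4] along stake x,y [3.9 2.9] z [0.    0.002 1.   ] yaw -32.1 F [-6.1 -6.7 25.3] M [-1.46  2.34  0.42]
```

Contact is now higher, flat on the rim, while the first spot was about 1.2 mm lower with the chamfer partly in. The side force there pushed towards -y. I'll go back past the first point, towards -y.

```bash
python3 -m handwheel '{"xyz":[[-0.0012,0,-0.006],[-0.0021,0.0025,0.0003],[-0.0020,0.0022,0.0003],[0,0,0],[0,0,0]],"angular":[[0,0,0],[0,0,0],[0,0,0],[0,0,0],[0,0,0]],"grip":[0,0,0,0,0]}' 90
python3 -c "
from goal import *
where(bot.sense())"
python3 -m handwheel '{"xyz":[[0.0003,0,0.0014],[0.0003,0,0.0014],[0.0003,0,0.0014],[0.0003,0,0.0014],[0,0,0],[0,0,0]],"angular":[[0,0,0],[0,0,0],[0,0,0],[0,0,0],[0,0,0],[0,0,0]],"grip":[0,0,0,0,0,0]}' 90
python3 -c "
from goal import *
where(bot.sense())"
```

```text
time: 14.52
eef_pos: [500.4, 168.9, 185.6]
ee_rot: [180.0, 13.6, -32.4]
ft_force: [0.3, -0.2, -8.6]
opening: 30.8
finger_force: 93.5
stake rel bore [-2.1 -2.  47.9] along stake x,y [-0.7 -2.8] z [0.002 0.    1.   ] yaw -32.1 F [ 0.3 -0.2 -8.6] M [-0.37 -0.55  0.04]
time: 15.02
eef_pos: [500.8, 170.6, 181.4]
ee_rot: [-179.9, 13.6, -32.3]
ft_force: [-2.2, 2.2, -0.1]
opening: 30.7
finger_force: 94.4
stake rel bore [-1.7 -0.2 43.8] along stake x,y [-1.4 -1.1] z [ 0.001 -0.002  1.   ] yaw -32.0 F [-2.2  2.2 -0.1] M [ 0.76  0.44 -0.09]
```

It's entering now: the contact is lower with only 8 N. I'll nudge towards -x/+y and continue down.

```bash
python3 -m handwheel '{"xyz":[[-0.0008,-0.001,0],[0.0003,0,0.0014],[0.0003,0,0.0014],[0.0003,0,0.0014],[0.0003,0,0.0014],[0,0,0],[0,0,0]],"angular":[[0,0,0],[0,0,0],[0,0,0],[0,0,0],[0,0,0],[0,0,0],[0,0,0]],"grip":[0,0,0,0,0,0,0]}' 90
python3 -c "
from goal import *
where(bot.sense())"
```

```text
time: 15.6
eef_pos: [500.1, 171.2, 174.2]
ee_rot: [-179.9, 13.7, -32.3]
ft_force: [-1.8, 4.2, -7.3]
opening: 30.8
finger_force: 93.5
stake rel bore [-2.4  0.3 36.5] along stake x,y [-2.2 -1. ] z [ 0.002 -0.001  1.   ] yaw -32.1 F [-1.8  4.2 -7.3] M [ 1.02  0.11 -0.12]
```

In the bore. Next comes the key, at about 4 mm further down.

```bash
python3 -m handwheel '{"xyz":[[-0.001,-0.001,0],[0.0003,0,0.0014],[0.0003,0,0.0014],[0.0003,0,0.0014],[0.0003,0,0.0014],[0.0003,0,0.0014],[0,0,0],[0,0,0]],"angular":[[0,0,0],[0,0,0],[0,0,0],[0,0,0],[0,0,0],[0,0,0],[0,0,0],[0,0,0]],"grip":[0,0,0,0,0,0,0,0]}' 90
python3 -c "
from goal import *
where(bot.sense())"
```

```text
time: 16.27
eef_pos: [500.0, 171.6, 167.7]
ee_rot: [180.0, 13.6, -32.4]
ft_force: [-2.8, 1.6, -10.0]
opening: 30.9
finger_force: 93.3
stake rel bore [-2.5  0.7 30.1] along stake x,y [-2.5 -0.7] z [0.002 0.001 1.   ] yaw -32.1 F [ -2.8   1.6 -10. ] M [-0.04  0.13 -0.03]
```

```bash
python3 -m handwheel '{"xyz":[[0.0002,0,0.0019],[0.0005,0,0.0019],[0.0005,0,0.0019],[0.0005,0,0.0019],[0.0005,0,0.0019],[0.0005,0,0.0019],[0,0,0],[0,0,0]],"angular":[[0,0,0],[0,0,0],[0,0,0],[0,0,0],[0,0,0],[0,0,0],[0,0,0],[0,0,0]],"grip":[0,0,0,0,0,0,0,0]}' 90
python3 -c "
from goal import *
where(bot.sense())"
```

```text
time: 16.93
eef_pos: [500.1, 171.9, 156.1]
ee_rot: [180.0, 13.6, -32.4]
ft_force: [-3.7, 1.3, -10.3]
opening: 31.0
finger_force: 93.3
stake rel bore [-2.4  1.1 18.4] along stake x,y [-2.6 -0.4] z [0.001 0.    1.   ] yaw -32.1 F [ -3.7   1.3 -10.3] M [-0.37  0.25  0.1 ]
```

The key is in the keyway. I'll lower it home.

```bash
python3 -m handwheel '{"xyz":[[-0.0003,0,0.0024],[0.0006,0,0.0024],[0.0006,0,0.0024],[0.0006,0,0.0024],[0.0006,0,0.0024],[0.0006,0,0.0024],[0.0005,0,0.0019],[0.0005,0,0.0019],[0.0005,0,0.0019],[0,0,0],[0,0,0]],"angular":[[0,0,0],[0,0,0],[0,0,0],[0,0,0],[0,0,0],[0,0,0],[0,0,0],[0,0,0],[0,0,0],[0,0,0],[0,0,0]],"grip":[0,0,0,0,0,0,0,0,0,0,0]}' 90
python3 -c "
from goal import *
where(bot.sense())"
```

```text
time: 17.85
eef_pos: [499.8, 172.4, 135.8]
ee_rot: [-180.0, 13.6, -32.4]
ft_force: [-1.2, -0.4, -8.7]
opening: 30.8
finger_force: 93.4
stake rel bore [-2.7  1.5 -1.8] along stake x,y [-3.  -0.1] z [ 0.001 -0.     1.   ] yaw -32.1 F [-1.2 -0.4 -8.7] M [-0.33 -0.14  0.05]
```

```bash
python3 -m handwheel '{"xyz":[[0.0002,0,0.001],[0.0002,0,0.001],[0.0002,0,0.001],[0,0,0],[0,0,0]],"angular":[[0,0,0],[0,0,0],[0,0,0],[0,0,0],[0,0,0]],"grip":[0,0,0,0,0]}' 90
python3 -c "
from goal import *
where(bot.sense())"
```

```text
time: 18.27
eef_pos: [500.0, 172.4, 135.0]
ee_rot: [180.0, 13.5, -32.4]
ft_force: [-5.3, -4.6, 9.4]
opening: 30.8
finger_force: 96.1
stake rel bore [-2.4  1.6 -2.7] along stake x,y [-2.9  0. ] z [0.    0.001 1.   ] yaw -32.1 F [-5.3 -4.6  9.4] M [-0.77  1.44  0.44]
```

The collar is on the rim, with force building at the home height. I'll release and rise.

```bash
python3 -m handwheel '{"xyz":[[0,0,0],[0,0,0],[0,0,0],[0,0,0],[0,0,0],[0,0,0],[0,0,0],[-0.003,0,-0.012],[-0.006,0,-0.025],[-0.008,0,-0.035],[-0.008,0,-0.035],[-0.008,0,-0.035],[0,0,0],[0,0,0]],"angular":[[0,0,0],[0,0,0],[0,0,0],[0,0,0],[0,0,0],[0,0,0],[0,0,0],[0,0,0],[0,0,0],[0,0,0],[0,0,0],[0,0,0],[0,0,0],[0,0,0]],"grip":[0.7,0.8,1,1,1,1,1,1,1,1,1,1,1,1]}' 60
python3 - <<'E'
from h import *
s=bot.sense(); np.save("s5.npy",s,allow_pickle=True); print(s['eef_pos'],s['ee_rot'],s['joint_positions'].round(),s['ft_force'])
a=vision.read_camera("wrist");b=vision.read_camera("scene")
cv2.imwrite("pics/w5.png",a[:,:,::-1]);cv2.imwrite("pics/sc5.png",b[:,:,::-1])
# predicted pixels if home
S=R.from_euler('z',-32,degrees=True).as_matrix(); o=np.array([500.2,172.5,112.]) 
pts=np.array([(58,16,52),(58,-16,52),(-22,16,52),(-22,-16,52),(58,0,40),(-82,0,40)])
for h in (0,36): print(h,w2px("wrist",o+[0,0,h]+pts@S.T,s).round(1).tolist())
m=(a.min(2)>140).astype(np.uint8)
# bright low-saturation mask near heel: ascii
sub=cv2.cvtColor(a,cv2.COLOR_RGB2HSV)[:,:,1]
for v in range(150,420,8): print(v,''.join('#' if x<40 else '.' for x in sub[v,200:440:3]))
E
```

```text
time: 19.43
eef_pos: [501.6, 172.5, 281.5]
ee_rot: [-179.8, 13.3, -32.3]
ft_force: [-0.4, 0.2, -0.4]
opening: 85.5
finger_force: 0.0
[501.58596116 172.50130778 281.47012051] [-179.78970825   13.3278404   -32.34179557] [  26.   29.  -57.   97.   13.   73. -156.] [-0.37837989  0.15581999 -0.35306317]
0 [[298.4, 124.5], [346.7, 124.2], [302.3, 231.0], [343.4, 230.8], [322.5, 120.7], [323.0, 283.7]]
36 [[294.8, 137.5], [350.6, 137.2], [299.8, 255.6], [346.2, 255.5], [322.6, 132.6], [323.1, 310.7]]
150 .......................#####################################....................
158 .....................######################################.....................
166 ##########################################################......................
174 #########............####################################.......................
182 ##........................##############################........................
190 ............................##########################..........................
198 ..............................######################............................
206 ..
[... 1588 characters left out ...]
...............#####
358 #####.......................................................................####
366 ####..........................................................................#.
374 ##.............................................................................#
382 ................................................................................
390 ................................................................................
398 #...............................................................................
406 ###............................................................................#
414 #####...............###########...................#######.###................###
```

The wrist picture measured numerically shows the horn tip at v≈282 and the block front at v≈227. The home prediction was 284 and 231, so the stake is home and released. Now I'll locate the knob and plan the push.

```bash
python3 - <<'E'
from h import *
for n,f in (("s2","w2"),("s5","w5")):
    s=np.load(n+".npy",allow_pickle=True).item(); im=cv2.imread(f"pics/{f}.png")
    m=(im.max(2)<50).astype(np.uint8); k,l,st,ce=cv2.connectedComponentsWithStats(m)
    e=w2px("wrist",[565,271,95],s); print(n,e)
    for i in range(1,k):
        if st[i,4]>150 and np.hypot(*(ce[i]-e))<80: print(ce[i],st[i,2:],px2w("wrist",*ce[i],95,s).round(1))
a=np.radians(57.2); b=np.array([501.4,171.7])
T=R.from_euler('xyz',[180,0,-32.8],degrees=True).as_matrix()
togo([600,249,230],T)
E
```

```text
s2 [197.35611059 165.69341437]
[205.40206186 164.31443299] [ 18  28 194] [565.  263.1  95. ]
s5 [193.87078277 171.97858403]
[199.01612903 166.54435484] [ 26  29 248] [566.3 263.5  95. ]
shift first, tool mm [  52.8 -118.9   37.2] then turn [ 0.07 13.55  0.4 ] target [600 249 230]
```

```bash
python3 -m handwheel '{"xyz":[[0.01,-0.024,0],[0.01,-0.024,0],[0.011,-0.024,0.01],[0.011,-0.024,0.013],[0.011,-0.023,0.014],[0,0,0],[0,0,0],[0,0,0],[0,0,0]],"angular":[[0,0,0],[0,0,0],[0,0,0],[0,0,0],[0,0,0],[0,6.8,0.2],[0,6.8,0.2],[0,0,0],[0,0,0]],"grip":[0,0,0,0,0,0,0,0,0]}' 60
python3 -c "
from h import *
s=bot.sense();print(s['joint_positions'].round());togo([600,249,84],R.from_euler('xyz',[180,0,-32.8],degrees=True).as_matrix(),s)"
```

```text
time: 20.28
eef_pos: [598.2, 251.7, 229.7]
ee_rot: [179.9, 0.0, -32.5]
ft_force: [0.4, 0.0, 1.4]
opening: 0.1
finger_force: 0.0
[   3.   34.  -42.   90.   24.   66. -167.]
shift first, tool mm [  3.1   0.9 145.7] then turn [0.14 0.04 0.32] target [600 249  84]
```

Joint 7 is close to its limit, so I'll turn the tool back 18° before going down.

```bash
python3 -m handwheel '{"xyz":[[0,0,0],[0,0,0],[0,0,0],[0,0,0.03],[0,0,0.03],[0,0,0.03],[0,0,0.025],[0,0,0.02],[0,0,0.01],[0,0,0],[0,0,0]],"angular":[[0,0,-6],[0,0,-6],[0,0,-6],[0,0,0],[0,0,0],[0,0,0],[0,0,0],[0,0,0],[0,0,0],[0,0,0],[0,0,0]],"grip":[0,0,0,0,0,0,0,0,0,0,0]}' 60
python3 - <<'E'
from h import *
s=bot.sense();print(s['joint_positions'].round(),s['ft_force'])
C=R.from_euler('xyz',s['ee_rot'],degrees=True); b=np.array([501.4,171.7]); p=s['eef_pos'][:2]
d=p-b; print("rad",np.hypot(*d),"ang",np.degrees(np.arctan2(d[1],d[0])))
for a in list(range(45,111,6)):  # waypoints on circle r=118
    q=b+118*np.array([np.cos(np.radians(a)),np.sin(np.radians(a))]); print(a,q.round(1),"step tool mm",C.inv().apply([*(q-p),0]).round(1)); p=q
E
```

```text
time: 21.2
eef_pos: [601.1, 248.8, 85.5]
ee_rot: [180.0, 0.0, -14.9]
ft_force: [-0.1, -0.2, 0.9]
opening: 0.2
finger_force: 0.0
[   2.   44.  -40.   95.   34.   54. -156.] [-0.08811738 -0.1847004   0.92680371]
rad 125.98687826510476 ang 37.710059180438726
45 [584.8 255.1] step tool mm [-17.3  -2.    0. ]
51 [575.7 263.4] step tool mm [-11.   -5.6   0. ]
57 [565.7 270.7] step tool mm [-11.5  -4.5   0. ]
63 [555.  276.8] step tool mm [-11.9  -3.2   0. ]
69 [543.7 281.9] step tool mm [-12.2  -2.    0. ]
75 [531.9 285.7] step tool mm [-12.3  -0.7   0. ]
81 [519.9 288.2] step tool mm [-12.3   0.6   0. ]
87 [507.6 289.5] step tool mm [-12.2   1.9   0. ]
93 [495.2 289.5] step tool mm [-11.9   3.2   0. ]
99 [482.9 288.2] step tool mm [-11.5   4.4   0. ]
105 [470.9 285.7] step tool mm [-11.    5.6   0. ]
```

```bash
python3 -m handwheel '{"xyz":[[-0.0087,-0.001,0],[-0.0087,-0.001,0],[-0.0055,-0.0028,0],[-0.0055,-0.0028,0],[-0.0057,-0.0023,0],[-0.0057,-0.0023,0],[-0.006,-0.0016,0],[-0.006,-0.0016,0],[-0.0061,-0.001,0],[-0.0061,-0.001,0],[-0.0062,-0.0004,0],[-0.0062,-0.0004,0],[0,0,0]],"angular":[[0,0,0],[0,0,0],[0,0,0],[0,0,0],[0,0,0],[0,0,0],[0,0,0],[0,0,0],[0,0,0],[0,0,0],[0,0,0],[0,0,0],[0,0,0]],"grip":[0,0,0,0,0,0,0,0,0,0,0,0,0]}' 60
python3 - <<'E'
from h import *
s=bot.sense();print(s['joint_positions'].round(),s['ft_force'])
d=s['eef_pos'][:2]-[501.4,171.7]; print("rad",np.hypot(*d),"ang",np.degrees(np.arctan2(d[1],d[0])))
E
```

```text
time: 22.28
eef_pos: [529.6, 287.2, 85.4]
ee_rot: [180.0, 0.0, -14.7]
ft_force: [-0.4, 0.2, -0.6]
opening: 0.2
finger_force: 0.0
[  -2.   40.  -41.  102.   33.   50. -163.] [-0.42407047  0.19919458 -0.5704443 ]
rad 118.8981739880254 ang 76.28062063941462
```

The side force is almost nil, so I'll check where the knob is before going on.

```bash
python3 - <<'E'
from h import *
s=bot.sense()
b=np.array([501.4,171.7])
for n in ("wrist","scene"):
    a=vision.read_camera(n); cv2.imwrite(f"pics/{n}6.png",a[:,:,::-1])
    dark=(a.max(2)<60)
    for ang in (57,65,73,81,89,97,105,113):
        q=np.array([*(b+118*np.array([np.cos(np.radians(ang)),np.sin(np.radians(ang))])),95]); u,v=w2px(n,q,s)
        r=14 if n=="wrist" else 4
        u,v=int(round(u)),int(round(v)); w=a[max(v-r,0):v+r+1,max(u-r,0):u+r+1].reshape(-1,3)
        print(n,ang,(u,v),"dark frac",dark[max(v-r,0):v+r+1,max(u-r,0):u+r+1].mean().round(2) if len(w) else None, w.mean(0).round() if len(w) else None)
E
```

```text
wrist 57 (340, 231) dark frac 0.0 [182. 124.  89.]
wrist 65 (329, 268) dark frac 0.0 [180. 123.  88.]
wrist 73 (325, 305) dark frac 0.19 [113. 106. 101.]
wrist 81 (326, 339) dark frac 0.61 [74. 72. 70.]
wrist 89 (332, 370) dark frac 0.93 [46. 45. 46.]
wrist 97 (342, 399) dark frac 1.0 [43. 42. 43.]
wrist 105 (357, 425) dark frac 1.0 [43. 42. 43.]
wrist 113 (374, 448) dark frac 1.0 [40. 40. 41.]
scene 57 (409, 216) dark frac 0.0 [123.  80.  56.]
scene 65 (408, 213) dark frac 0.02 [116.  84.  67.]
scene 73 (406, 210) dark frac 0.2 [98. 83. 75.]
scene 81 (404, 208) dark frac 0.41 [80. 75. 72.]
scene 89 (401, 206) dark frac 0.77 [49. 47. 47.]
scene 97 (397, 203) dark frac 0.54 [70. 52. 43.]
scene 105 (393, 202) dark frac 0.12 [109.  71.  50.]
scene 113 (389, 200) dark frac 0.0 [127.  80.  54.]
```

The knob has moved from 57° to about 89° and the finger is following it. I'll turn for joint-7 room and go on in small steps.

```bash
python3 -m handwheel '{"xyz":[[0,0,0],[0,0,0],[0,0,0],[-0.0048,-0.0008,0],[-0.0048,-0.0008,0],[-0.0061,-0.001,0],[-0.0061,-0.001,0],[-0.0062,-0.0003,0],[0,0,0],[0,0,0]],"angular":[[0,0,-6],[0,0,-6],[0,0,-6],[0,0,0],[0,0,0],[0,0,0],[0,0,0],[0,0,0],[0,0,0],[0,0,0]],"grip":[0,0,0,0,0,0,0,0,0,0]}' 60
python3 -m handwheel '{"xyz":[[-0.005,0,0],[-0.005,0,0],[0,0,0],[0,0,0]],"angular":[[0,0,0],[0,0,0],[0,0,0],[0,0,0]],"grip":[0,0,0,0]}' 60
```

```text
time: 23.22
eef_pos: [502.2, 289.2, 85.6]
ee_rot: [180.0, 0.0, 3.2]
ft_force: [-0.0, 0.2, 0.5]
opening: -0.0
finger_force: 0.0
time: 23.55
eef_pos: [492.5, 288.3, 85.4]
ee_rot: [180.0, 0.0, 3.2]
ft_force: [0.7, -0.4, -0.8]
opening: 0.2
finger_force: 0.0
```

```bash
python3 -m handwheel '{"xyz":[[-0.005,0.0003,0],[-0.005,0.0005,0],[0,0,0],[0,0,0]],"angular":[[0,0,0],[0,0,0],[0,0,0],[0,0,0]],"grip":[0,0,0,0]}' 60
python3 -m handwheel '{"xyz":[[-0.004,0.0008,0],[0,0,0],[0,0,0]],"angular":[[0,0,0],[0,0,0],[0,0,0]],"grip":[0,0,0]}' 60
python3 -m handwheel '{"xyz":[[-0.004,0.0008,0],[0,0,0],[0,0,0]],"angular":[[0,0,0],[0,0,0],[0,0,0]],"grip":[0,0,0]}' 60
```

```text
time: 23.88
eef_pos: [484.7, 286.9, 85.7]
ee_rot: [-180.0, -0.2, 3.2]
ft_force: [6.0, 0.8, -1.7]
opening: -0.2
finger_force: 2.8
time: 24.13
eef_pos: [484.4, 286.9, 86.4]
ee_rot: [-179.8, -0.6, 3.1]
ft_force: [14.9, 3.5, -6.5]
opening: -0.1
finger_force: 7.2
time: 24.38
eef_pos: [484.2, 286.8, 87.2]
ee_rot: [-179.6, -0.9, 3.1]
ft_force: [23.3, 6.1, -11.1]
opening: 0.1
finger_force: 11.5
```

A hard stop with the knob near 111°, as expected for locked. I'll back off, rise and verify.

```bash
python3 -m handwheel '{"xyz":[[0.012,0,0],[0.012,0,0],[0.008,0,0],[0,0,-0.02],[0,0,-0.035],[0,0,-0.035],[0.02,0.02,-0.035],[0.02,0.02,-0.025],[0,0,0],[0,0,0],[0,0,0]],"angular":[[0,0,0],[0,0,0],[0,0,0],[0,0,0],[0,0,0],[0,0,0],[0,0,0],[0,0,0],[0,0,0],[0,0,0],[0,0,0]],"grip":[0,0,0,0,0,0,0,0,0,0,0]}' 60
python3 - <<'E'
from h import *
s=bot.sense(); b=np.array([501.4,171.7]); print(s['eef_pos'],s['ft_force'])
for n in ("scene","wrist"):
    a=vision.read_camera(n); cv2.imwrite(f"pics/{n}7.png",a[:,:,::-1]); dark=(a.max(2)<60)
    for ang in (93,98,103,107,111,115,119):
        q=np.array([*(b+118*np.array([np.cos(np.radians(ang)),np.sin(np.radians(ang))])),95]); u,v=np.round(w2px(n,q,s)).astype(int)
        r=3 if n=="scene" else 8; print(n,ang,(u,v),dark[v-r:v+r+1,u-r:u+r+1].mean().round(2))
S=R.from_euler('z',-32,degrees=True).as_matrix(); o=np.array([500.2,172.5,112.])
print(w2px("wrist",o+np.array([(58,16,52),(58,-16,52),(-82,0,40)])@S.T,s).round(1).tolist(), w2px("wrist",o+np.array([(58,16,52),(58,-16,52),(-82,0,40)])@S.T+[0,0,10],s).round(1).tolist())
E
```

```text
time: 25.3
eef_pos: [546.6, 250.4, 232.0]
ee_rot: [179.9, 0.1, 3.2]
ft_force: [-0.8, -0.3, 0.5]
opening: 0.1
finger_force: 0.0
[546.61840757 250.40384158 232.03804994] [-0.79704532 -0.27894218  0.50800519]
scene 93 (np.int64(399), np.int64(204)) 0.0
scene 98 (np.int64(397), np.int64(203)) 0.0
scene 103 (np.int64(394), np.int64(202)) 0.29
scene 107 (np.int64(392), np.int64(201)) 0.57
scene 111 (np.int64(390), np.int64(201)) 0.76
scene 115 (np.int64(387), np.int64(200)) 0.61
scene 119 (np.int64(385), np.int64(199)) 0.35
wrist 93 (np.int64(273), np.int64(286)) 0.0
wrist 98 (np.int64(274), np.int64(297)) 0.0
wrist 103 (np.int64(276), np.int64(307)) 0.36
wrist 107 (np.int64(278), np.int64(315)) 0.66
wrist 111 (np.int64(281), np.int64(323)) 0.47
wrist 115 (np.int64(284), np.int64(331)) 0.62
wrist 119 (np.int64(288), np.int64(338)) 0.8
[[471.8, 250.4], [508.2, 277.4], [357.3, 397.5]] [[478.6, 255.5], [516.5, 283.5], [358.7, 407.1]]
```

The knob sits at about 111° against a hard stop, the stake measured home, and the robot is clear. Handing in.

```bash
python3 -c "
from station import bot
print(bot.sign_off())"
```

```text
the job is handed in; nothing more can be done
None
```

The horn stake is home in the holder and released, its clamp lever was pushed to its hard stop (knob at about 111°), and the job was handed in at about 25 s; no verdict came back.

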